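Clip the lathe tools in at the turning bench

ROBOT

A 6-joint arm with a two-finger parallel gripper is mounted at the origin on the work surface. World frame = base frame: x ahead of the robot, y to its left, z up, the work surface at z = 0. Lengths are in m, angles in rad, forces in N, time in s.
With the tool pointing down it reaches from about 0.35 to 0.85 m from the base axis. Payload 8.1 kg.
Tool frame: the origin (TCP) lies on the mounting face of the last link; the fingertips stand 186 mm ahead of it and the grasp point (between the pads) lies 167 mm ahead of it; z points along the fingers, y is the direction in which the jaws open and shut (so a half turn about z gives the same grasp; the last joint's range is limited). The gripper opens to 93 mm and grips with 3 to 60 N. Pads are 15 mm wide; open, the fingers measure 128 mm over their backs; the gripper's body (75 mm by 188 mm) begins 65 mm behind the grasp point.
Start: joints at [-1.32, 0.13, 1.488, -0, 1.523, -0.085], TCP at [0.198, -0.566, 0.405] pointing down, gripper open.
Joint ranges: [-2.96, 2.96], [-0.89, 2.26], [0.02, 2.5], [-1.34, 4.48], [0, 2.73], [-2.66, 2.66]. Speed limits (rad/s): [2.39, 2.39, 2.79, 3.14, 3.14, 3.14].

INTERFACE

Orientations are given as a unit quaternion [w, x, y, z].
In Python, from station import r gives the robot as it stands.
- The arm moves only by the tool play_rows, never from a script. Its argument "targets" is a list of rows, each an object with "fingers": the closure, from 0 (fully open) to 1 (shut); "offset": the shift along the tool's x, y, z in mm, a list of three; "twist": the turn about the tool's z in degrees. A call has 1 to 10 rows; each row is the pose to reach, as a shift and turn from the pose commanded when the call began, along the tool's axes at that moment; what a row does not reach only later rows make up. A row lasts 1/12 s, in which the tool goes at most 41.7 mm and 7.16 degrees, less where a joint would pass 70% of its speed; a pose out of reach is approached as far as the arm can. A call with a gripper value outside its range is refused whole. The fingers move at their own pace and stop on an object; the grip force is fixed at half the most. Time passes only in rows, so rows that repeat a pose let the fingers close. It gives the time, the measured TCP pose, the force and the opening at its end, in the units of the state.
- r.read_state(): the state, without advancing time (a new reading comes with each control period).
- r.snapshot(name): name is "scene" or "top" or "wrist"; returns a dict with "img" (400x640x3 uint8, red, green, blue), "vertical_fov" (degrees; the focal length in pixels is half the picture's height over the tangent of half this angle, whatever the lens; pixels are square), "cx", "cy" (the principal point, pixels), "k1" (the pictures are not rectified: a ray, as slopes to the right and down, at radius r is drawn at 1 + k1 r^2 times it, then the intrinsics apply), "rvec" (rotation vector, rad) and "tvec" (3), from world to camera coordinates, as OpenCV has them; the wrist camera has in their place "mount" (4x4, takes a point from camera to tool coordinates, whose origin is the TCP and whose axes are the flange's). Camera axes: x right, y down, z forward; pixel columns grow to the right and rows downward; lengths in m; the calibration is good to about 2 mm. A picture is of the moment at which its call begins: read the wrist's pose just before it. There is no depth.
- r.sign_off(): hands the job in, once; it reports no verdict.
The state is a dict: "t": time; "qpos": joint angles; "joint_vel": joint speeds; "joint_torque": joint torques, N m; "eef_pos": TCP position; "ee_rot": TCP orientation; "contact_force": force on the tool from outside, world axes, zero at the start; "moment": the same for the moment, N m; "finger_gap": finger opening in m.
Only numpy, scipy, OpenCV 4.12 (cv2) and the standard library are available. Lean on these libraries where they do the work, as an engineer would, in place of code of your own. Each camera call takes 0.05 s, during which the arm holds its last target. There are 200 camera calls.

TASK

Lift the retaining bar out of the tool rack and set it down handle up on the black rubber mat first. Then take the red and the blue turning tool out of the rack and press each into a row of spring clips on the clip stand, blade pointing away from the robot, firmly enough that both clips of the row click home, but without pushing the springy clip board right down onto its stop. Leave the green tool in the rack and everything else on the bench where it is.

Things in the scene. Friction and masses are not known exactly. Their poses are not given: they have to be found in the camera images.
- rack: Fixed wooden tool rack, left or right on the bench; base 150 (x) x 230 (y) x 10 mm. Origin: centre of underside; z up, x away from the robot. Two notched rests (14 mm thick, at x = +-50 mm, tops 41 mm high) hold three tools lying along x at y = -56, 0, +56 mm, handle axis 40 mm above the bench. Between the rests fingers have room down to the base. U brackets at y = +-102 mm carry the bar.
- bar: Loose retaining bar, about 0.26 kg, along its y: aluminium strip 20 (x) x 236 (y) x 14 mm high with a black grip on its middle, 22 (x) x 64 (y) x 36 mm high (50 mm in all). Origin: centre of underside; z up. It lies in open-topped brackets (slot 24 mm, floor 52 mm and tips 78 mm above the bench), 2 mm over the handles; it leaves them straight up, 26 mm.
- mat: Black rubber mat, fixed, 280 (x) x 90 (y) x 4 mm, origin at the centre of its underside, z up. The bar goes on it, best along the mat's x.
- red_tool: Loose turning tool, about 0.13 kg, red handle: a cylinder 20 mm in diameter from x = -75 to +70 mm, then a 9 mm steel blade to x = +150 mm. Origin: on the axis near the handle's middle (balance point about 10 mm towards the blade); x points to the blade. It may have any roll about x.
- blue_tool: The same with a blue handle.
- green_tool: The same with a green handle; it stays in the rack. Which tool lies in which notch varies.
- red_tool_tip (a point): Blade tip of the red tool.
- blue_tool_tip (a point): Blade tip of the blue tool.
- clip_head: Top board of the clip stand, 130 (x) x 150 (y) x 8 mm; origin: centre of its upper face, 60 mm above the bench at rest; z up, x away from the robot. Two rows along x at y = -40, +40 mm, each of two clips (16 mm thick, at x = +-45 mm). The board floats on springs: from about 5 N it sinks, 0.6 N per mm, to a stop 36 mm down (26 N, not to be reached), and rises again when eased.
- clip_left (a point): Where the origin of a seated tool goes in the row at y = +40 mm: on the handle's axis, 30 mm above the board's face; moves with the board. Each clip has a slot 23 mm wide, flared mouth 51 mm above the face, and two sprung balls that the handle meets about 13 mm above its seat. Between the two clips fingers have room down to the face.
- clip_right (a point): The same for the row at y = -40 mm; either tool may go in either row. Passing the balls of a row takes 8 to 20 N in all, while the board sinks by an amount that differs each time, so press by force. A push of 19 N on the middle of the handle mostly seats both clips; if one end stays up, a push of 12 N on the handle over that clip seats it. Ease the board up before letting go.
- bowl: Bystander: dark wooden bowl, 90 mm across.
- wax_jar: Bystander: amber jar, 64 mm across, 70 mm high.
- blank: Bystander: square wooden blank, 180 x 45 x 45 mm.
- brush: Bystander: bench brush.
- mallet: Bystander: mallet with a wooden handle.
- finial: Bystander: small turned finial, 56 mm across, 100 mm high.
Mind the look-alikes: they are no part of the job. Of the things that look like the blue_tool, the larger one is meant.

How it is judged:
On the way:
1. The bar is out of the brackets and lies released on the mat, handle up, with the red and blue tools still in the rack (x of bar in the frame of mat between -0.07 and 0.07 m and y of bar in the frame of mat between -0.042 and 0.042 m and z of bar in the frame of mat between 0.001 and 0.01 m and angle between bar's own z axis and vertical below 0.15 rad and linear speed of bar below 0.02 m/s and contact force between bar and the fingers below 0.2 N and distance of each of red_tool, blue_tool from where it was at the start of the episode below 0.015 m), for 0.2 s.
At the end, for the whole second after the job is handed in: Bar released and upright (0.15 rad) on the mat. Red and blue tool at rest, each in a clip row: axis -3.5 to +2.5 mm from seated height, 4.5 mm off line, 18 mm along, 0.05 rad, blade tip over 120 mm to +x of the board's middle. Green tool within 15 mm of its start (x of bar in the frame of mat between -0.07 and 0.07 m and y of bar in the frame of mat between -0.042 and 0.042 m and z of bar in the frame of mat between 0.001 and 0.01 m and angle between bar's own z axis and vertical below 0.15 rad and linear speed of each of bar, red_tool, blue_tool below 0.02 m/s and contact force between bar and the fingers below 0.2 N and z of red_tool in the frame of clip_head between 0.0265 and 0.0325 m and x of red_tool in the frame of clip_head between -0.018 and 0.018 m and (y of red_tool in the frame of clip_head between -0.0445 and -0.0355 m or y of red_tool in the frame of clip_head between 0.0355 and 0.0445 m) and angle between the x axis of each of red_tool, blue_tool and the x axis of clip_head, either way round below 0.05 rad and x of each of red_tool_tip, blue_tool_tip in the frame of clip_head above 0.12 m and z of blue_tool in the frame of clip_head between 0.0265 and 0.0325 m and x of blue_tool in the frame of clip_head between -0.018 and 0.018 m and (y of blue_tool in the frame of clip_head between -0.0445 and -0.0355 m or y of blue_tool in the frame of clip_head between 0.0355 and 0.0445 m) and distance of green_tool from where it was at the start of the episode below 0.015 m); the robot touches nothing.
It fails at once if The clip board is pushed down onto its stop (35 mm below its rest) (height (world z) of clip_head below 0.025 m).
It fails at once if The green tool is taken out of its notch (distance of green_tool from where it was at the start of the episode above 0.03 m).
It fails at once if A bystander is moved by more than 30 mm (distance of any of bowl, wax_jar, blank, brush, mallet, finial from where it was at the start of the episode above 0.03 m).
It also fails if it takes over 72 s, if anything falls off the work surface, if the arm or the gripper's body presses on something with over 40 N, if the wrist force passes 120 N, or if a joint passes its speed limit or range.

## Working session

There is one attempt and no reset: what is moved stays moved. The work goes in short steps, Python scripts to look and compute and a tool call to move; the robot and the scene stay as the last step left them, time stands still between calls to the robot, and variables do not carry over. Pictures are saved under pics/ and viewed, about 8 in all and at most 12, crops included, and the job is handed in when it is done.

Besides the shell and the picture viewer there is one more tool, called in YAML: its name, and indented under it one key for each argument. play_rows: Moves the arm, as the interface text tells. Its arguments: {"type":"object","properties":{"targets":{"type":"array","items":{"type":"object","properties":{"fingers":{"type":"number"},"offset":{"type":"array","items":{"type":"number"}},"twist":{"type":"number"}}}}},"required":["targets"]}

```bash
mkdir -p pics; ls
cat > h.py <<'E'
import numpy as np, cv2
from station import r
from scipy.spatial.transform import Rotation as R
def cam(s, st=None):
    f=200/np.tan(np.radians(s["vertical_fov"])/2)
    if "mount" in s:
        T=np.eye(4); q=st["ee_rot"]; T[:3,:3]=R.from_quat([q[1],q[2],q[3],q[0]]).as_matrix(); T[:3,3]=st["eef_pos"]
        M=T@np.array(s["mount"])   # cam->world
        Rw=M[:3,:3].T; t=-Rw@M[:3,3]
    else:
        Rw=cv2.Rodrigues(np.array(s["rvec"],float))[0]; t=np.array(s["tvec"],float).ravel()
    return dict(f=f,cx=s["cx"],cy=s["cy"],k1=s["k1"],R=Rw,t=t)
def proj(c,P):
    p=np.atleast_2d(P)@c["R"].T+c["t"]; a=p[:,:2]/p[:,2:]
    a=a*(1+c["k1"]*(a**2).sum(1,keepdims=True))
    return a*c["f"]+[c["cx"],c["cy"]]
def ray(c,uv):
    uv=np.atleast_2d(np.array(uv,float)); K=np.array([[c["f"],0,c["cx"]],[0,c["f"],c["cy"]],[0,0,1.]])
    a=cv2.undistortPoints(uv[:,None],K,np.array([c["k1"],0,0,0.]))[:,0]
    d=np.c_[a,np.ones(len(a))]@c["R"]; o=-c["R"].T@c["t"]
    return o,d
def onz(c,uv,z):
    o,d=ray(c,uv); return o+d*((z-o[2])/d[:,2:])
def shot(n,fn=None):
    st=r.read_state(); s=r.snapshot(n)
    if fn: cv2.imwrite("pics/"+fn,s["img"][:,:,::-1])
    return s["img"],cam(s,st),st
E
python3 - <<'E'
from h import *
import pickle
D={}
for n in("top","scene"):
    i,c,st=shot(n,n+"0.png"); D[n]=(i,c); print(n,c["k1"],c["f"],-c["R"].T@c["t"])
pickle.dump(D,open("d0.pkl","wb"));print(st)
E
```

```text
pics
top -0.11539201053805892 501.62357861168283 [ 3.09700592e-01 -2.33405751e-05  1.66108464e+00]
scene 0.05036948686018426 486.4656854409191 [1.07074504 0.80840278 1.61928982]
{'t': 0.05, 'qpos': array([-1.32041086e+00,  1.31140372e-01,  1.48927908e+00,  1.53923114e-05,
        1.52302709e+00, -8.53968710e-02]), 'joint_vel': array([ 0.00016361, -0.00046163, -0.00050582, -0.00039225, -0.00022321,
        0.00038964]), 'joint_torque': array([ 6.95347844e-04, -5.61776841e+01, -4.93489301e+01,  7.71603221e-02,
        2.98988074e-02, -7.20428807e-05]), 'eef_pos': array([ 0.19767158, -0.5662527 ,  0.40369968]), 'ee_rot': array([-9.24421605e-04,  9.85938991e-01,  1.67103103e-01, -6.87197117e-05]), 'contact_force': array([0.39951814, 0.37774241, 0.8891537 ]), 'moment': array([ 0.03610972, -0.02713528, -0.02282995]), 'finger_gap': 0.09333385821107115}
```

View pics/top0.png

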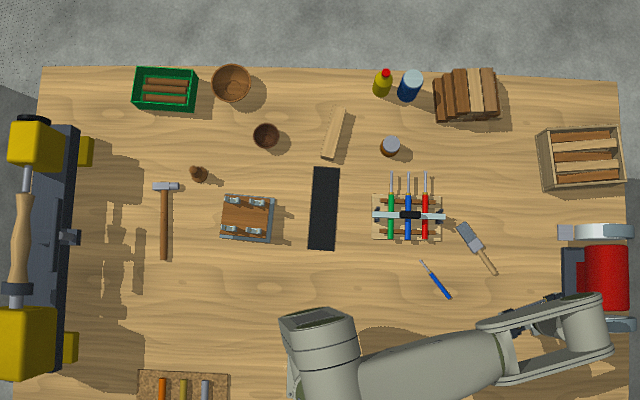

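View pics/scene0.png

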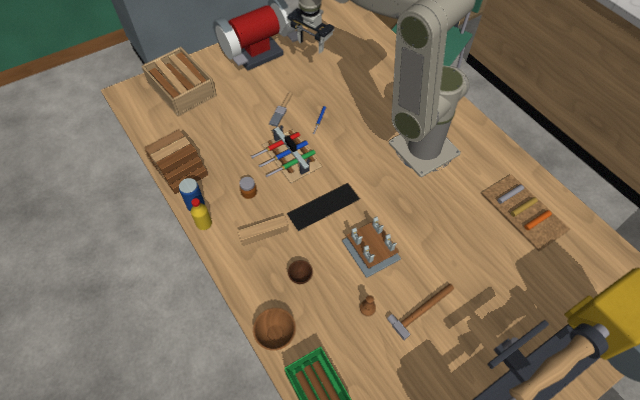

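The top view shows the rack at about (408,216), with green at x-pixel 391, blue at 408 and red at 425, and the bar across them. The mat is at (323,208) and the clip stand at (248,218). The small blue tool at (436,280) is the look-alike. The scene view agrees.

Run:
```python
from h import *
import pickle
i,c=pickle.load(open("d0.pkl","rb"))["top"]
hsv=cv2.cvtColor(i,cv2.COLOR_RGB2HSV)
def m(lo,hi,box):
    k=cv2.inRange(hsv,lo,hi); z=np.zeros_like(k); x0,y0,x1,y1=box; z[y0:y1,x0:x1]=k[y0:y1,x0:x1]; return z
def rect(k,z,n):
    ys,xs=np.nonzero(k); P=onz(c,np.c_[xs,ys],z)[:,:2].astype(np.float32)
    (cx,cy),(w,h),a=cv2.minAreaRect(P); print(n,len(P),"cen",np.round((cx,cy),4),"wh",np.round((w,h),4),"ang",round(a,2),"mean",P.mean(0).round(4)); 
    mu=P-P.mean(0); e=np.linalg.svd(mu,full_matrices=False)[2][0]; print("   axis deg",np.degrees(np.arctan2(e[1],e[0])).round(2))
rect(m((0,0,0),(180,255,45),(300,160,345,255)),.004,"mat")
rect(m((0,150,80),(8,255,255),(415,180,435,245)),.045,"red")
rect(m((105,150,60),(125,255,255),(398,180,418,245)),.045,"blue")
rect(m((60,120,50),(85,255,255),(380,180,400,245)),.045,"green")
rect(m((0,0,0),(180,255,60),(396,205,424,224)),.102,"grip")
for n,b in(("clip",(210,185,290,250)),("rack",(360,180,460,250))):
    x0,y0,x1,y1=b; cv2.imwrite(f"pics/{n}.png",cv2.resize(i[y0:y1,x0:x1,::-1],None,fx=8,fy=8,interpolation=cv2.INTER_CUBIC)[:600,:800])
```

```text
mat 1917 cen [0.5099 0.0054] wh [0.0857 0.2765] ang 87.34 mean [0.5086 0.0053]
   axis deg 177.36
red 210 cen [ 0.4865 -0.324 ] wh [0.141  0.0165] ang 0.09 mean [ 0.4866 -0.3239]
   axis deg -179.79
blue 210 cen [ 0.4834 -0.2684] wh [0.144  0.0164] ang 0.34 mean [ 0.4791 -0.2687]
   axis deg 179.85
green 206 cen [ 0.4835 -0.2129] wh [0.1405 0.0164] ang 0.57 mean [ 0.4831 -0.2128]
   axis deg 179.45
grip 162 cen [ 0.485  -0.2668] wh [0.0221 0.0634] ang 1.51 mean [ 0.4851 -0.2667]
   axis deg -88.14
```

View pics/clip.png

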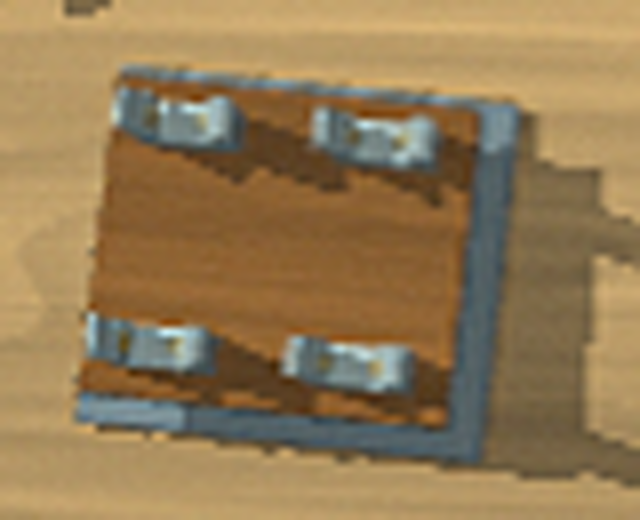

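The clip crop shows the brown board with corners at about (118,78), (480,108), (447,425) and (80,388). The four clips are centred near (178,120), (376,138), (150,345) and (348,362), so the stand has a yaw of about −5°.

Run:
```python
from h import *
import pickle
i,c=pickle.load(open("d0.pkl","rb"))["top"]
f=lambda a:np.array(a,float)/8+[209.5,184.5]
B=onz(c,f([(118,78),(480,108),(447,425),(80,388)]),.06)[:,:2]; print("board",B.round(4),B.mean(0).round(4))
for a,b in((0,1),(1,2),(2,3),(3,0)): d=B[b]-B[a];print(np.hypot(*d).round(4),np.degrees(np.arctan2(d[1],d[0])).round(2))
C=onz(c,f([(178,120),(376,138),(150,345),(348,362)]),.108)[:,:2]; print("clips",C.round(4),C.mean(0).round(4))
for a,b in((0,1),(2,3),(2,0),(3,1)): d=C[b]-C[a];print(np.hypot(*d).round(4),np.degrees(np.arctan2(d[1],d[0])).round(2))
# scene check of bar grip and mat
s=pickle.load(open("d0.pkl","rb"))["scene"][1]
print(proj(s,[(.485,-.267,.102),(.51,.005,.004),(*C.mean(0),.06)]).round(1))
st=r.read_state();q=st["ee_rot"];Rm=R.from_quat([q[1],q[2],q[3],q[0]]).as_matrix();print(Rm.round(3))
# shift to bar grip, grasp z .25 above
print(Rm.T@(np.array([.485,-.2668,.10+.167+.1])-st["eef_pos"])*1000, np.degrees(np.arctan2(Rm[1,0],Rm[0,0])))
```

```text
board [[0.539  0.328 ]
 [0.5308 0.1802]
 [0.4026 0.1882]
 [0.4129 0.3368]] [0.4713 0.2583]
0.148 -93.19
0.1284 176.45
0.1489 86.02
0.1264 -3.97
clips [[0.5161 0.2935]
 [0.5112 0.2151]
 [0.4274 0.3   ]
 [0.4231 0.2222]] [0.4695 0.2577]
0.0785 -93.62
0.078 -93.17
0.089 -4.18
0.0883 -4.55
[[291.4 140.5]
 [324.  205.3]
 [372.7 242.3]]
[[ 0.944  0.33  -0.   ]
 [ 0.33  -0.944  0.002]
 [ 0.    -0.002 -1.   ]]
[ 369.93508969 -188.00627547   37.15471316] 19.2418551574339
```

play_rows:
  targets:
    - {"fingers":0,"offset":[370,-188,37],"twist":-72}
    - {"fingers":0,"offset":[370,-188,37],"twist":-72}
    - {"fingers":0,"offset":[370,-188,37],"twist":-72}
    - {"fingers":0,"offset":[370,-188,37],"twist":-72}
    - {"fingers":0,"offset":[370,-188,37],"twist":-72}
    - {"fingers":0,"offset":[370,-188,37],"twist":-72}
    - {"fingers":0,"offset":[370,-188,37],"twist":-72}
    - {"fingers":0,"offset":[370,-188,37],"twist":-72}
    - {"fingers":0,"offset":[370,-188,37],"twist":-72}
    - {"fingers":0,"offset":[370,-188,37],"twist":-72}

```text
t: 0.93
eef_pos: [0.4861, -0.2652, 0.3673]
ee_rot: [-0.0, 0.7, 0.715, -0.0]
contact_force: [0.5, -0.3, 0.8]
finger_gap: 0.0928
```

play_rows:
  targets:
    - {"fingers":0,"offset":[0,0,0],"twist":0}
    - {"fingers":0,"offset":[0,0,0],"twist":0}
    - {"fingers":0,"offset":[0,0,0],"twist":0}

```text
t: 1.18
eef_pos: [0.4849, -0.2671, 0.3673]
ee_rot: [-0.0, 0.702, 0.712, -0.0]
contact_force: [0.7, 0.4, 1.0]
finger_gap: 0.0929
```

```bash
cat >> h.py <<'E'
def to(st,P,th=None):
    q=st["ee_rot"];Rm=R.from_quat([q[1],q[2],q[3],q[0]]).as_matrix()
    a=np.degrees(np.arctan2(Rm[1,0],Rm[0,0]))
    print("th",a.round(2),"grasp",(st["eef_pos"]+Rm[:,2]*.167).round(4),"F",np.round(st["contact_force"],1),"gap",round(st["finger_gap"],4),"t",round(st["t"],2))
    if P is not None: print("offset mm",(Rm.T@(np.array(P)+[0,0,.167]-st["eef_pos"])*1000).round(1),"twist",None if th is None else round(a-th,2))
E
python3 - <<'E'
from h import *
i,c,st=shot("wrist","w1.png")
to(st,[.485,-.2668,.09],91.5)
print("cam",-c["R"].T@c["t"],proj(c,[[.485,-.2668,.102]]))
E
```

```text
th 90.82 grasp [ 0.4847 -0.2671  0.2003] F [0.7 0.4 1. ] gap 0.0929 t 1.18
offset mm [  0.3   0.2 110.3] twist -0.68
cam [ 0.48307982 -0.18983543  0.34644087] [[322.16694122 210.77846328]]
```

View pics/w1.png

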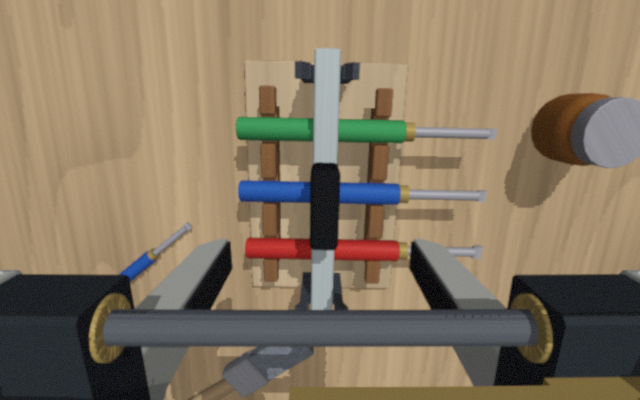

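The wrist view shows the bar upright in the picture. Its strip centre runs from about (327,55) to (322,300), the grip spans (311–338, 163–247), and the tools cross beneath it.

Run:
```python
from h import *
i,c,st=shot("wrist")
g=i.max(2)
k=np.zeros_like(g);k[150:260,300:350]=(g[150:260,300:350]<60)
n,l,s,ce=cv2.connectedComponentsWithStats(k); j=1+s[1:,4].argmax(); ys,xs=np.nonzero(l==j)
P=onz(c,np.c_[xs,ys],.102)[:,:2].astype(np.float32);print("grip",s[j],cv2.minAreaRect(P))
hsv=cv2.cvtColor(i,cv2.COLOR_RGB2HSV)
def pts(u,z):return onz(c,u,z)[:,:2]
# strip edges: bright low-sat rows 80-155
L=[]
for row in list(range(80,115))+list(range(142,160)):
    x=[u for u in range(300,355) if hsv[row,u,1]<40 and hsv[row,u,2]>120]
    if len(x)>8: L.append(((x[0]+x[-1])/2,row))
p=pts(L,.066); f=np.polyfit(p[:,1],p[:,0],1); print("strip x(y)",f, np.polyval(f,-.2668), "yaw",np.degrees(np.arctan(-f[0])))
for nm,lo,hi in(("red",(0,150,60),(8,255,255)),("blue",(105,150,50),(125,255,255)),("green",(60,120,40),(85,255,255))):
    k=cv2.inRange(hsv,lo,hi);k[:,:230]=0;k[:110]=0;k[270:]=0;k[:,440:]=0
    ys,xs=np.nonzero(k);P=pts(np.c_[xs,ys],.046).astype(np.float32);print(nm,cv2.minAreaRect(P))
```

```text
grip [ 310  162   30   87 2336] ((0.48657462000846863, -0.26444774866104126), (0.06602659821510315, 0.02080424875020981), 89.39278411865234)
strip x(y) [0.00661689 0.48822644] 0.4864610566837992 yaw -0.37911406590644764
red ((0.4861449599266052, -0.32240504026412964), (0.14427697658538818, 0.022370396181941032), 0.125128835439682)
blue ((0.48259270191192627, -0.2672783136367798), (0.14275608956813812, 0.018466634675860405), 0.13371062278747559)
green ((0.4831654727458954, -0.21211570501327515), (0.018066123127937317, 0.14328885078430176), 89.75194549560547)
```

play_rows:
  targets:
    - {"fingers":0,"offset":[1,1,40],"twist":0.5}
    - {"fingers":0,"offset":[1,1,75],"twist":0.5}
    - {"fingers":0,"offset":[1,1,100],"twist":0.5}
    - {"fingers":0,"offset":[1,1,110],"twist":0.5}
    - {"fingers":0.4,"offset":[1,1,111],"twist":0.5}
    - {"fingers":0.9,"offset":[1,1,111],"twist":0.5}
    - {"fingers":1,"offset":[1,1,111],"twist":0.5}
    - {"fingers":1,"offset":[1,1,111],"twist":0.5}
    - {"fingers":1,"offset":[1,1,111],"twist":0.5}
    - {"fingers":1,"offset":[1,1,111],"twist":0.5}

```text
t: 2.12
eef_pos: [0.4866, -0.2664, 0.2582]
ee_rot: [0.001, 0.705, 0.709, 0.0]
contact_force: [-0.4, -0.5, -0.7]
finger_gap: 0.0575
```

play_rows:
  targets:
    - {"fingers":1,"offset":[0,0,0],"twist":0}
    - {"fingers":1,"offset":[0,0,0],"twist":0}
    - {"fingers":1,"offset":[0,0,0],"twist":0}

```text
t: 2.37
eef_pos: [0.4861, -0.266, 0.2569]
ee_rot: [0.0, 0.705, 0.709, 0.0]
contact_force: [1.3, -0.3, -0.4]
finger_gap: 0.0372
```

Run:
```python
from h import *
to(r.read_state(),None)
```

```text
th 90.37 grasp [ 0.4862 -0.266   0.0899] F [ 1.3 -0.3 -0.4] gap 0.0372 t 2.37
```

play_rows:
  targets:
    - {"fingers":1,"offset":[0,0,0],"twist":0}
    - {"fingers":1,"offset":[0,0,0],"twist":0}
    - {"fingers":1,"offset":[0,0,0],"twist":0}
    - {"fingers":1,"offset":[0,0,0],"twist":0}
    - {"fingers":1,"offset":[0,0,0],"twist":0}
    - {"fingers":1,"offset":[0,0,-10],"twist":0}
    - {"fingers":1,"offset":[0,0,-25],"twist":0}
    - {"fingers":1,"offset":[0,0,-45],"twist":0}
    - {"fingers":1,"offset":[0,0,-75],"twist":0}
    - {"fingers":1,"offset":[0,0,-100],"twist":0}

```text
t: 3.2
eef_pos: [0.4855, -0.2658, 0.3575]
ee_rot: [-0.001, 0.705, 0.709, -0.0]
contact_force: [0.6, -0.8, -2.0]
finger_gap: 0.0218
```

Run:
```python
from h import *
i,c,st=shot("wrist","w2.png"); to(st,[.510,.005,.10],-2.6)
```

```text
th 90.36 grasp [ 0.4851 -0.2656  0.1905] F [ 0.6 -0.8 -2. ] gap 0.0218 t 3.2
offset mm [270.5  26.4  90.8] twist 92.96
```

View pics/w2.png

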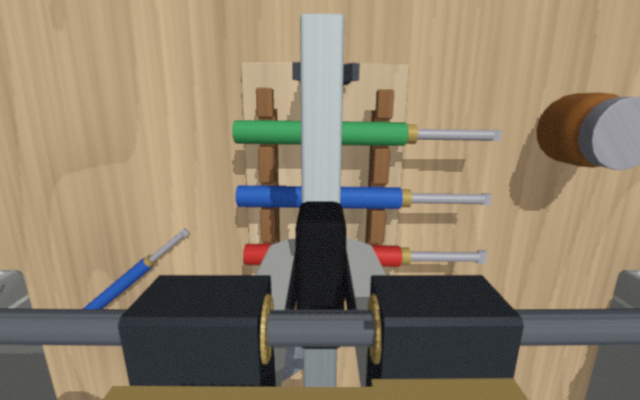

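The bar is gripped and clear of the rack: the strip runs straight up the picture at x≈322 and the three tools are still in place.

play_rows:
  targets:
    - {"fingers":1,"offset":[25,3,-5],"twist":7}
    - {"fingers":1,"offset":[55,6,-5],"twist":14}
    - {"fingers":1,"offset":[85,9,-5],"twist":21}
    - {"fingers":1,"offset":[115,12,-5],"twist":28}
    - {"fingers":1,"offset":[145,15,-5],"twist":35}
    - {"fingers":1,"offset":[175,17,-5],"twist":42}
    - {"fingers":1,"offset":[205,20,-5],"twist":49}
    - {"fingers":1,"offset":[235,23,-5],"twist":56}
    - {"fingers":1,"offset":[260,25,-5],"twist":63}
    - {"fingers":1,"offset":[270,26,-5],"twist":70}

```text
t: 4.08
eef_pos: [0.5099, 0.007, 0.3612]
ee_rot: [-0.001, 0.985, 0.175, -0.001]
contact_force: [0.5, -0.8, -3.0]
finger_gap: 0.0217
```

play_rows:
  targets:
    - {"fingers":1,"offset":[0,0,0],"twist":7}
    - {"fingers":1,"offset":[0,0,0],"twist":14}
    - {"fingers":1,"offset":[0,0,0],"twist":21}
    - {"fingers":1,"offset":[0,0,0],"twist":23}
    - {"fingers":1,"offset":[0,0,0],"twist":23}
    - {"fingers":1,"offset":[0,0,0],"twist":23}

```text
t: 4.58
eef_pos: [0.5101, 0.0041, 0.3613]
ee_rot: [0.0, 1.0, -0.022, -0.001]
contact_force: [-0.4, -0.8, -2.6]
finger_gap: 0.022
```

Run:
```python
from h import *
i,c,st=shot("top","t1.png"); to(st,[.510,.005,.042],-2.6)
i,c,st=shot("wrist","w3.png")
```

```text
th -2.54 grasp [0.5099 0.004  0.1943] F [-0.4 -0.8 -2.6] gap 0.022 t 4.58
offset mm [  0.   -1.  152.3] twist 0.06
```

View pics/w3.png

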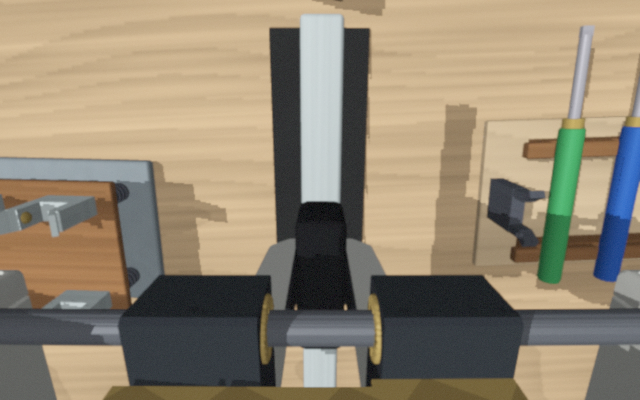

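The bar is over the mat and lined up along it; the mat shows evenly on both sides at x≈270 and 368.

play_rows:
  targets:
    - {"fingers":1,"offset":[0,-1,35],"twist":0}
    - {"fingers":1,"offset":[0,-1,75],"twist":0}
    - {"fingers":1,"offset":[0,-1,110],"twist":0}
    - {"fingers":1,"offset":[0,-1,135],"twist":0}
    - {"fingers":1,"offset":[0,-1,145],"twist":0}
    - {"fingers":1,"offset":[0,-1,150],"twist":0}
    - {"fingers":1,"offset":[0,-1,152],"twist":0}
    - {"fingers":1,"offset":[0,-1,152],"twist":0}

```text
t: 5.35
eef_pos: [0.5113, 0.005, 0.2111]
ee_rot: [0.0, 1.0, -0.023, 0.001]
contact_force: [0.6, 0.1, -3.2]
finger_gap: 0.0219
```

Run:
```python
from h import *
to(r.read_state(),None)
```

```text
th -2.62 grasp [0.5117 0.005  0.0441] F [ 0.6  0.1 -3.2] gap 0.0219 t 5.35
```

play_rows:
  targets:
    - {"fingers":1,"offset":[0,0,0],"twist":0}
    - {"fingers":1,"offset":[0,0,0.5],"twist":0}
    - {"fingers":0.6,"offset":[0,0,0.5],"twist":0}
    - {"fingers":0.3,"offset":[0,0,0.5],"twist":0}
    - {"fingers":0.3,"offset":[0,0,0.5],"twist":0}
    - {"fingers":0.3,"offset":[0,0,0.5],"twist":0}
    - {"fingers":0.3,"offset":[0,0,0.5],"twist":0}
    - {"fingers":0.3,"offset":[0,0,-20],"twist":0}
    - {"fingers":0.3,"offset":[0,0,-55],"twist":0}
    - {"fingers":0.3,"offset":[0,0,-90],"twist":0}

```text
t: 6.18
eef_pos: [0.5095, 0.0052, 0.2993]
ee_rot: [-0.0, 1.0, -0.023, -0.002]
contact_force: [1.7, -0.9, -0.0]
finger_gap: 0.0643
```

Run:
```python
from h import *
i,c,st=shot("wrist","w4.png"); to(st,[.486,-.268,.14],0)
g=i.max(2);print("bar top proj",proj(c,[[.511,.005,.054],[.51,.005,.004]]))
```

```text
th -2.64 grasp [0.5089 0.0053 0.1323] F [ 1.7 -0.9 -0. ] gap 0.0643 t 6.18
offset mm [-10.9 274.   -7.7] twist -2.64
bar top proj [[321.89012919 213.72174661]
 [321.67985283 195.7205249 ]]
```

View pics/w4.png

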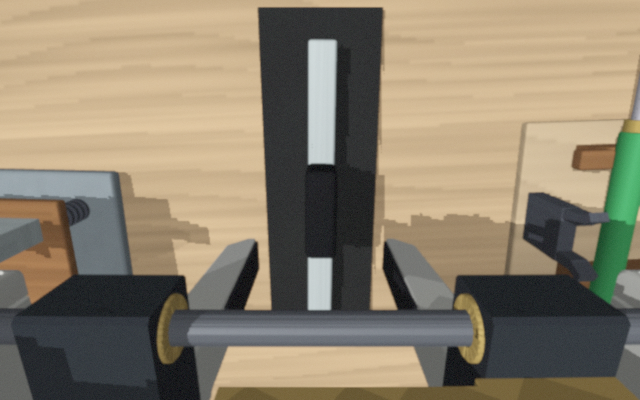

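The bar lies grip up on the mat, with the mat visible all round it, and the fingers are clear. Next is the red tool.

play_rows:
  targets:
    - {"fingers":0.58,"offset":[0,40,-12],"twist":-1}
    - {"fingers":0.58,"offset":[-1,80,-12],"twist":-2}
    - {"fingers":0.58,"offset":[-2,120,-12],"twist":-2.5}
    - {"fingers":0.58,"offset":[-3,160,-12],"twist":-2.5}
    - {"fingers":0.58,"offset":[-4,200,-12],"twist":-2.5}
    - {"fingers":0.58,"offset":[-5,240,-12],"twist":-2.5}
    - {"fingers":0.58,"offset":[-5,280,-12],"twist":-2.5}
    - {"fingers":0.58,"offset":[-5,310,-12],"twist":-2.5}
    - {"fingers":0.58,"offset":[-5,329,-12],"twist":-2.5}
    - {"fingers":0.58,"offset":[-5,329,-12],"twist":-2.5}

```text
t: 7.07
eef_pos: [0.4895, -0.3271, 0.3116]
ee_rot: [0.001, 1.0, -0.003, 0.0]
contact_force: [0.9, -0.4, 0.0]
finger_gap: 0.0392
```

play_rows:
  targets:
    - {"fingers":0.58,"offset":[0,0,0],"twist":0}
    - {"fingers":0.58,"offset":[0,0,0],"twist":0}

```text
t: 7.23
eef_pos: [0.4903, -0.3227, 0.3113]
ee_rot: [-0.0, 1.0, -0.001, -0.0]
contact_force: [0.5, -0.7, -0.1]
finger_gap: 0.039
```

```bash
cat > tool.py <<'E'
from h import *
def rowmid(i,c,lo,hi,z,box,ax=1):
    k=cv2.inRange(cv2.cvtColor(i,cv2.COLOR_RGB2HSV),lo,hi); x0,y0,x1,y1=box; m=np.zeros_like(k); m[y0:y1,x0:x1]=k[y0:y1,x0:x1]
    n,l,s,_=cv2.connectedComponentsWithStats(m); j=1+s[1:,4].argmax(); m=l==j
    out=[]
    for v in range(y0,y1):
        u=np.nonzero(m[v])[0]
        if len(u)>6: out.append(((u[0]+u[-1])/2,v,len(u)))
    o=np.array(out); P=onz(c,o[:,:2],z)[:,:2]; f=np.polyfit(P[:,0],P[:,1],1)
    print("comp",s[j],"x range",P[:,0].min().round(4),P[:,0].max().round(4),"yaw",np.degrees(np.arctan(f[0])).round(2),"y@.487",np.polyval(f,.487).round(4),"y@.56",np.polyval(f,.56).round(4))
RED=((0,150,50),(8,255,255)); BLUE=((105,150,40),(125,255,255))
E
python3 - <<'E'
from tool import *
i,c,st=shot("wrist","w5.png"); to(st,[.489,-.323,.04],0)
print(proj(c,[[.489,-.323,.04],[.559,-.323,.04],[.639,-.323,.04]]))
rowmid(i,c,*RED,.045,(200,0,440,270))
i,c,st=shot("top","t2.png")
E
```

```text
th -0.15 grasp [ 0.4902 -0.3226  0.1443] F [ 0.5 -0.7 -0.1] gap 0.039 t 7.23
offset mm [ -1.3   0.3 104.3] twist -0.15
[[322.18840769 207.67411364]
 [322.11388601 111.95959124]
 [322.00601516 -16.73532385]]
comp [ 311  113   29  157 3992] x range 0.4405 0.5578 yaw -0.29 y@.487 -0.3247 y@.56 -0.3251
```

play_rows:
  targets:
    - {"fingers":0.58,"offset":[-2,1.2,35],"twist":0}
    - {"fingers":0.58,"offset":[-2,1.2,70],"twist":0}
    - {"fingers":0.58,"offset":[-2,1.2,95],"twist":0}
    - {"fingers":0.58,"offset":[-2,1.2,105],"twist":0}
    - {"fingers":0.58,"offset":[-2,1.2,105],"twist":0}
    - {"fingers":1,"offset":[-2,1.2,105],"twist":0}
    - {"fingers":1,"offset":[-2,1.2,105],"twist":0}
    - {"fingers":1,"offset":[-2,1.2,105],"twist":0}
    - {"fingers":1,"offset":[-2,1.2,105],"twist":0}
    - {"fingers":1,"offset":[-2,1.2,105],"twist":0}

```text
t: 8.17
eef_pos: [0.4892, -0.3251, 0.209]
ee_rot: [0.001, 1.0, -0.001, 0.002]
contact_force: [0.1, 0.9, 6.3]
finger_gap: 0.0192
```

Run:
```python
from h import *
to(r.read_state(),None)
```

```text
th -0.14 grasp [ 0.4897 -0.3255  0.042 ] F [0.1 0.9 6.3] gap 0.0192 t 8.17
```

play_rows:
  targets:
    - {"fingers":1,"offset":[0,0,0],"twist":0}
    - {"fingers":1,"offset":[0,0,0],"twist":0}
    - {"fingers":1,"offset":[0,0,-10],"twist":0}
    - {"fingers":1,"offset":[0,0,-30],"twist":0}
    - {"fingers":1,"offset":[0,0,-60],"twist":0}
    - {"fingers":1,"offset":[0,0,-95],"twist":0}
    - {"fingers":1,"offset":[0,0,-120],"twist":0}
    - {"fingers":1,"offset":[0,0,-130],"twist":0}
    - {"fingers":1,"offset":[0,0,-130],"twist":0}
    - {"fingers":1,"offset":[0,0,-130],"twist":0}

```text
t: 9.0
eef_pos: [0.4881, -0.3245, 0.3364]
ee_rot: [0.0, 1.0, -0.001, 0.0]
contact_force: [-0.3, 0.4, -1.3]
finger_gap: 0.0194
```

Run:
```python
from tool import *
i,c,st=shot("wrist","w6.png"); to(st,None)
g=st["eef_pos"][2]-.167
rowmid(i,c,*RED,g+.003,(200,0,440,300))
k=c; print(proj(c,[st["eef_pos"]-[0,0,.167],st["eef_pos"]+[.07,0,-.167],st["eef_pos"]+[.15,0,-.167]]).round(1))
i,c,st=shot("scene","s2.png")
cv2.imwrite("pics/s2c.png",cv2.resize(i[90:200,200:360,::-1],None,fx=5,fy=5,interpolation=cv2.INTER_CUBIC))
```

```text
th -0.15 grasp [ 0.4882 -0.3245  0.1694] F [-0.3  0.4 -1.3] gap 0.0194 t 9.0
comp [ 297  120   48  180 7689] x range 0.4753 0.5567 yaw -0.21 y@.487 -0.3235 y@.56 -0.3238
[[ 322.3  271.1]
 [ 322.1  116.1]
 [ 321.9 -117.6]]
```

View pics/s2c.png

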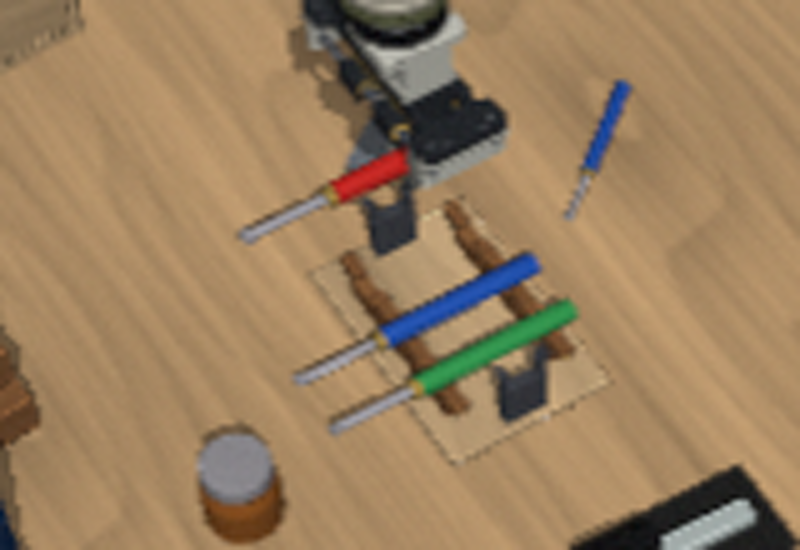

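Red is held level and straight in the gripper, with blue and green still in the rack. I'll carry it to the left clip row.

play_rows:
  targets:
    - {"fingers":1,"offset":[0,-30,-15],"twist":0}
    - {"fingers":1,"offset":[-2,-70,-30],"twist":0}
    - {"fingers":1,"offset":[-3,-110,-30],"twist":0}
    - {"fingers":1,"offset":[-4,-150,-30],"twist":0}
    - {"fingers":1,"offset":[-5,-190,-30],"twist":0}
    - {"fingers":1,"offset":[-6,-230,-30],"twist":0}
    - {"fingers":1,"offset":[-7,-270,-30],"twist":0}
    - {"fingers":1,"offset":[-8,-310,-30],"twist":0}
    - {"fingers":1,"offset":[-9,-350,-30],"twist":0}
    - {"fingers":1,"offset":[-10,-390,-30],"twist":0}

```text
t: 9.93
eef_pos: [0.4781, 0.0673, 0.3644]
ee_rot: [0.0, 1.0, -0.001, -0.002]
contact_force: [-0.4, 0.3, -1.2]
finger_gap: 0.0187
```

play_rows:
  targets:
    - {"fingers":1,"offset":[-1,-40,0],"twist":1}
    - {"fingers":1,"offset":[-2,-80,0],"twist":2}
    - {"fingers":1,"offset":[-4,-120,0],"twist":3.9}
    - {"fingers":1,"offset":[-5,-160,0],"twist":3.9}
    - {"fingers":1,"offset":[-6,-195,0],"twist":3.9}
    - {"fingers":1,"offset":[-7,-220,0],"twist":3.9}
    - {"fingers":1,"offset":[-7,-232,0],"twist":3.9}
    - {"fingers":1,"offset":[-7,-232,0],"twist":3.9}
    - {"fingers":1,"offset":[-7,-232,0],"twist":3.9}
    - {"fingers":1,"offset":[-7,-232,0],"twist":3.9}

```text
t: 10.77
eef_pos: [0.4729, 0.2963, 0.3656]
ee_rot: [0.001, 0.999, -0.036, -0.001]
contact_force: [-0.0, 0.3, -1.3]
finger_gap: 0.0191
```

Run:
```python
from h import *
i,c,st=shot("wrist","w7.png"); to(st,[.4733,.2979,.13],-4)
O=np.array([.4705,.258]);a=np.radians(-4);X=np.array([np.cos(a),np.sin(a)]);Y=np.array([-np.sin(a),np.cos(a)])
P=[[*(O+X*x+Y*y),.111] for x in(.045,-.045) for y in(.04,-.04)]+[[*(O+X*x+Y*y),.06] for x in(.065,) for y in(.075,-.075)]
for p in proj(c,P): cv2.circle(i,tuple(int(v) for v in p.round()),3,(255,0,255),1)
cv2.imwrite("pics/w7.png",i[:,:,::-1])
```

```text
th -4.08 grasp [0.4726 0.2961 0.1986] F [-0.   0.3 -1.3] gap 0.0191 t 10.77
offset mm [ 0.4 -1.7 68.6] twist -0.08
```

View pics/w7.png

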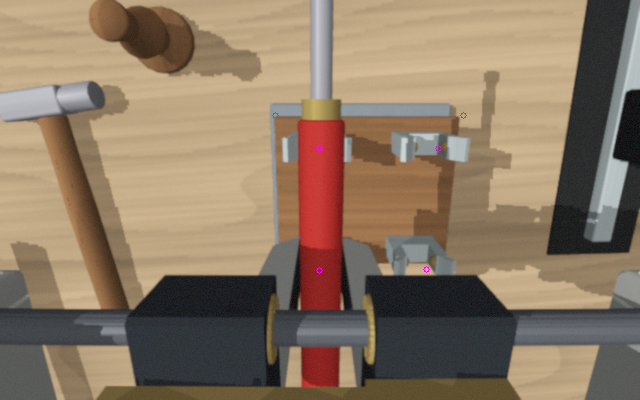

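The tool is centred at x≈321.5 in the picture. The left far clip's prongs are at 283–296 and 343–352, giving a centre of about 317.5. That puts the clip about 1 mm further to +y than my estimate. I'll check this numerically.

Run:
```python
from h import *
i,c,st=shot("wrist"); 
h=cv2.cvtColor(i,cv2.COLOR_RGB2HSV)
for v in range(136,160,4):
    s=h[v]; g=[u for u in range(270,480) if s[u,1]<70 and s[u,2]>90]
    red=[u for u in range(270,380) if s[u,1]>150 and (s[u,0]<6)]
    runs=[];
    for u in g:
        if runs and u-runs[-1][1]<=2: runs[-1][1]=u
        else: runs.append([u,u])
    print(v,runs,"red",red[0],red[-1])
print(onz(c,[[317.5,148]],.111),onz(c,[[321.5,148]],.1986))
to(st,[.4733,.299,.135],-4)
```

```text
136 [[270, 274], [289, 297], [345, 345], [391, 461]] red 299 343
140 [[270, 274], [282, 297], [344, 351], [391, 438], [441, 441], [446, 470]] red 299 342
144 [[270, 275], [282, 297], [344, 351], [391, 438], [446, 469]] red 299 342
148 [[271, 275], [282, 297], [344, 351], [390, 414], [417, 437], [446, 469]] red 299 342
152 [[271, 275], [282, 297], [344, 351], [391, 437], [445, 468]] red 299 342
156 [[271, 275], [282, 297], [344, 350], [397, 414], [439, 440], [443, 468]] red 299 342
[[0.51855042 0.29533542 0.111     ]] [[0.52960247 0.29226167 0.1986    ]]
th -4.12 grasp [0.4729 0.296  0.199 ] F [-0.1  0.  -1. ] gap 0.0195 t 10.82
offset mm [ 0.1 -3.  64. ] twist -0.12
```

play_rows:
  targets:
    - {"fingers":1,"offset":[0,-3.2,25],"twist":0}
    - {"fingers":1,"offset":[0,-3.2,55],"twist":0}
    - {"fingers":1,"offset":[0,-3.2,75],"twist":0}
    - {"fingers":1,"offset":[0,-3.2,85],"twist":0}
    - {"fingers":1,"offset":[0,-3.2,92],"twist":0}
    - {"fingers":1,"offset":[0,-3.2,97],"twist":0}
    - {"fingers":1,"offset":[0,-3.2,100],"twist":0}
    - {"fingers":1,"offset":[0,-3.2,102],"twist":0}
    - {"fingers":1,"offset":[0,-3.2,102],"twist":0}

```text
t: 11.62
eef_pos: [0.474, 0.2998, 0.2664]
ee_rot: [0.001, 0.999, -0.036, 0.001]
contact_force: [-2.9, -9.4, 5.6]
finger_gap: 0.0191
```

play_rows:
  targets:
    - {"fingers":1,"offset":[0,0,3],"twist":0}
    - {"fingers":1,"offset":[0,0,6],"twist":0}
    - {"fingers":1,"offset":[0,0,8],"twist":0}
    - {"fingers":1,"offset":[0,0,8],"twist":0}

```text
t: 11.95
eef_pos: [0.4746, 0.2997, 0.2593]
ee_rot: [0.0, 0.999, -0.036, 0.002]
contact_force: [-0.4, -9.8, 8.6]
finger_gap: 0.0187
```

Run:
```python
from h import *
to(r.read_state(),None)
```

```text
th -4.09 grasp [0.4753 0.2996 0.0923] F [-0.4 -9.8  8.6] gap 0.0187 t 11.95
```

play_rows:
  targets:
    - {"fingers":1,"offset":[0,1,0],"twist":0}
    - {"fingers":1,"offset":[0,1.5,0],"twist":0}
    - {"fingers":1,"offset":[0,1.5,2],"twist":0}
    - {"fingers":1,"offset":[0,1.5,4],"twist":0}
    - {"fingers":1,"offset":[0,1.5,4],"twist":0}

```text
t: 12.37
eef_pos: [0.4748, 0.299, 0.2561]
ee_rot: [-0.001, 0.999, -0.036, 0.003]
contact_force: [-1.1, -5.0, 9.2]
finger_gap: 0.0195
```

play_rows:
  targets:
    - {"fingers":1,"offset":[0,1,1],"twist":0}
    - {"fingers":1,"offset":[0,1.5,2],"twist":0}
    - {"fingers":1,"offset":[0,1.5,4],"twist":0}
    - {"fingers":1,"offset":[0,1.5,4],"twist":0}

```text
t: 12.7
eef_pos: [0.4746, 0.298, 0.2518]
ee_rot: [-0.001, 0.999, -0.036, 0.003]
contact_force: [0.1, -1.7, 7.5]
finger_gap: 0.0194
```

play_rows:
  targets:
    - {"fingers":1,"offset":[0,0,2],"twist":0}
    - {"fingers":1,"offset":[0,0,4],"twist":0}
    - {"fingers":1,"offset":[0,0,4],"twist":0}

```text
t: 12.95
eef_pos: [0.4746, 0.298, 0.2481]
ee_rot: [-0.001, 0.999, -0.036, 0.003]
contact_force: [-0.4, -2.6, 9.9]
finger_gap: 0.0192
```

play_rows:
  targets:
    - {"fingers":1,"offset":[0,0.5,3],"twist":0}
    - {"fingers":1,"offset":[0,0.5,6],"twist":0}
    - {"fingers":1,"offset":[0,0.5,8],"twist":0}
    - {"fingers":1,"offset":[0,0.5,8],"twist":0}

```text
t: 13.28
eef_pos: [0.4747, 0.2979, 0.2407]
ee_rot: [-0.002, 0.999, -0.035, 0.003]
contact_force: [-2.8, -0.9, 14.1]
finger_gap: 0.019
```

Run:
```python
from h import *
to(r.read_state(),None)
```

```text
th -4.06 grasp [0.4756 0.2984 0.0737] F [-2.8 -0.9 14.1] gap 0.019 t 13.28
```

play_rows:
  targets:
    - {"fingers":1,"offset":[0,0,2.5],"twist":0}
    - {"fingers":1,"offset":[0,0,5],"twist":0}
    - {"fingers":1,"offset":[0,0,5],"twist":0}
    - {"fingers":1,"offset":[0,0,0],"twist":0}
    - {"fingers":1,"offset":[0,0,-6],"twist":0}
    - {"fingers":1,"offset":[0,0,-12],"twist":0}
    - {"fingers":1,"offset":[0,0,-15],"twist":0}
    - {"fingers":1,"offset":[0,0,-15],"twist":0}

```text
t: 13.95
eef_pos: [0.4745, 0.2978, 0.2551]
ee_rot: [-0.002, 0.999, -0.035, 0.003]
contact_force: [3.1, 1.6, 5.9]
finger_gap: 0.019
```

Run:
```python
from h import *
to(r.read_state(),None)
```

```text
th -4.06 grasp [0.4755 0.2983 0.0881] F [3.1 1.6 5.9] gap 0.019 t 13.95
```

play_rows:
  targets:
    - {"fingers":1,"offset":[0,0,-1.5],"twist":0}
    - {"fingers":1,"offset":[0,0,-1.5],"twist":0}
    - {"fingers":0.7,"offset":[0,0,-1.5],"twist":0}
    - {"fingers":0.5,"offset":[0,0,-1.5],"twist":0}
    - {"fingers":0.5,"offset":[0,0,-1.5],"twist":0}
    - {"fingers":0.5,"offset":[0,0,-1.5],"twist":0}
    - {"fingers":0.5,"offset":[0,0,-20],"twist":0}
    - {"fingers":0.5,"offset":[0,0,-55],"twist":0}
    - {"fingers":0.5,"offset":[0,0,-90],"twist":0}
    - {"fingers":0.5,"offset":[0,0,-110],"twist":0}

```text
t: 14.78
eef_pos: [0.4731, 0.2974, 0.3652]
ee_rot: [-0.001, 0.999, -0.035, 0.001]
contact_force: [0.6, 0.6, 1.1]
finger_gap: 0.0466
```

Run:
```python
from tool import *
i,c,st=shot("wrist","w8.png"); to(st,None)
rowmid(i,c,*RED,.094,(200,0,440,300))
print("pred handle end/tip",proj(c,[[.4745+.0698,.298-.0049,.10],[.4745+.1496,.298-.0105,.09]]))
j,c2,_=shot("scene","s3.png")
cv2.imwrite("pics/both.png",np.vstack([cv2.resize(i[0:320,160:480,::-1],(580,290)),cv2.resize(j[190:290,300:500,::-1],(580,290),interpolation=cv2.INTER_CUBIC)]))
```

```text
th -4.04 grasp [0.4735 0.2976 0.1982] F [0.6 0.6 1.1] gap 0.0466 t 14.78
comp [ 306  110   28  186 4588] x range 0.3986 0.5437 yaw -4.16 y@.487 0.2984 y@.56 0.2931
pred handle end/tip [[321.07204145 109.18277509]
 [321.11307357 -17.97398561]]
```

View pics/both.png

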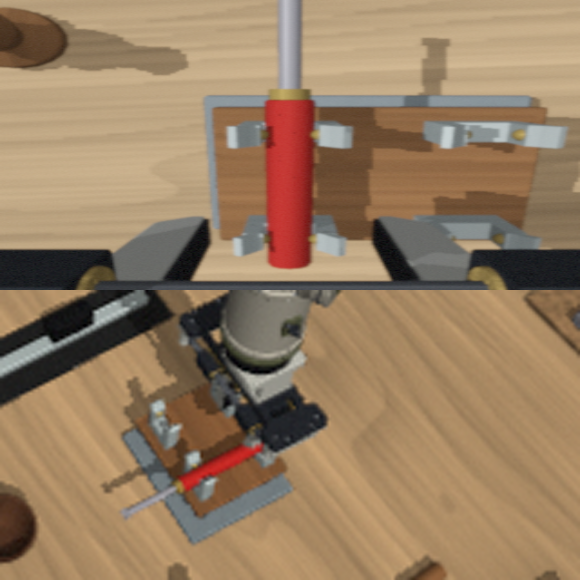

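Red sits between the prongs of both left clips, symmetric at each end, with the full 145 mm handle visible at yaw −4.16°. I'll check the tip height and then go for blue.

Run:
```python
from h import *
i,c,_=shot("scene")
for z in(.07,.09,.11): print(z,proj(c,[[.623,.287,z],[.5433,.2931,z],[.475,.298,z]]).round(1).tolist())
h=cv2.cvtColor(i,cv2.COLOR_RGB2HSV);k=cv2.inRange(h,(0,150,60),(8,255,255));k[:190]=0;k[290:]=0;k[:,:300]=0;k[:,500:]=0
ys,xs=np.nonzero(k);b=ys-xs*-.5;j=xs.argmin();print("handle blade-end px",xs[j],ys[xs==xs[j]].mean(), "right end",xs.max(),ys[xs==xs.max()].mean())
```

```text
0.07 [[342.4, 269.3], [362.1, 259.0], [378.6, 250.3]]
0.09 [[342.7, 266.9], [362.6, 256.6], [379.2, 247.8]]
0.11 [[342.9, 264.5], [363.1, 254.0], [379.8, 245.2]]
handle blade-end px 361 254.0 right end 389 244.5
```

play_rows:
  targets:
    - {"fingers":0.58,"offset":[2,30,0],"twist":0}
    - {"fingers":0.58,"offset":[5,70,0],"twist":0}
    - {"fingers":0.58,"offset":[9,110,0],"twist":0}
    - {"fingers":0.58,"offset":[13,150,0],"twist":0}
    - {"fingers":0.58,"offset":[17,190,0],"twist":0}
    - {"fingers":0.58,"offset":[21,230,0],"twist":0}
    - {"fingers":0.58,"offset":[25,270,0],"twist":0}
    - {"fingers":0.58,"offset":[29,310,10],"twist":0}
    - {"fingers":0.58,"offset":[33,350,20],"twist":0}
    - {"fingers":0.58,"offset":[37,390,30],"twist":0}

```text
t: 15.77
eef_pos: [0.4811, -0.0961, 0.3294]
ee_rot: [-0.0, 0.999, -0.035, -0.001]
contact_force: [0.4, 0.2, -0.8]
finger_gap: 0.039
```

play_rows:
  targets:
    - {"fingers":0.58,"offset":[4,40,10],"twist":-2}
    - {"fingers":0.58,"offset":[8,80,20],"twist":-3.9}
    - {"fingers":0.58,"offset":[11,115,28],"twist":-3.9}
    - {"fingers":0.58,"offset":[13,145,28],"twist":-3.9}
    - {"fingers":0.58,"offset":[14.5,165,28],"twist":-3.9}
    - {"fingers":0.58,"offset":[15,173,28],"twist":-3.9}
    - {"fingers":0.58,"offset":[15,173,28],"twist":-3.9}
    - {"fingers":0.58,"offset":[15,173,28],"twist":-3.9}
    - {"fingers":0.58,"offset":[15,173,28],"twist":-3.9}

```text
t: 16.52
eef_pos: [0.485, -0.2666, 0.303]
ee_rot: [-0.001, 1.0, -0.001, -0.001]
contact_force: [-0.1, 0.1, -0.1]
finger_gap: 0.0391
```

Run:
```python
from tool import *
i,c,st=shot("wrist","w9.png"); to(st,[.485,-.268,.04],0)
rowmid(i,c,*BLUE,.045,(200,0,440,270))
```

```text
th -0.08 grasp [ 0.4848 -0.2664  0.136 ] F [-0.1  0.1 -0.1] gap 0.0391 t 16.52
offset mm [ 0.1  1.5 96. ] twist -0.08
comp [ 312  112   28  158 4009] x range 0.4393 0.5538 yaw -0.31 y@.487 -0.2686 y@.56 -0.269
```

play_rows:
  targets:
    - {"fingers":0.58,"offset":[-0.5,2,30],"twist":0}
    - {"fingers":0.58,"offset":[-0.5,2,65],"twist":0}
    - {"fingers":0.58,"offset":[-0.5,2,88],"twist":0}
    - {"fingers":0.58,"offset":[-0.5,2,95],"twist":0}
    - {"fingers":0.58,"offset":[-0.5,2,95],"twist":0}
    - {"fingers":1,"offset":[-0.5,2,95],"twist":0}
    - {"fingers":1,"offset":[-0.5,2,95],"twist":0}
    - {"fingers":1,"offset":[-0.5,2,95],"twist":0}
    - {"fingers":1,"offset":[-0.5,2,95],"twist":0}
    - {"fingers":1,"offset":[-0.5,2,95],"twist":0}

```text
t: 17.4
eef_pos: [0.4854, -0.2705, 0.2108]
ee_rot: [0.001, 1.0, -0.001, 0.001]
contact_force: [0.2, 2.5, 7.1]
finger_gap: 0.0191
```

play_rows:
  targets:
    - {"fingers":1,"offset":[0,0,0],"twist":0}
    - {"fingers":1,"offset":[0,0,0],"twist":0}
    - {"fingers":1,"offset":[0,0,-10],"twist":0}
    - {"fingers":1,"offset":[0,0,-30],"twist":0}
    - {"fingers":1,"offset":[0,0,-60],"twist":0}
    - {"fingers":1,"offset":[0,0,-95],"twist":0}
    - {"fingers":1,"offset":[0,0,-130],"twist":0}
    - {"fingers":1,"offset":[0,0,-160],"twist":0}
    - {"fingers":1,"offset":[0,0,-160],"twist":0}
    - {"fingers":1,"offset":[0,0,-160],"twist":0}

```text
t: 18.23
eef_pos: [0.485, -0.2705, 0.3721]
ee_rot: [0.002, 1.0, -0.001, 0.002]
contact_force: [-0.3, 0.1, -1.2]
finger_gap: 0.0197
```

Run:
```python
from tool import *
i,c,st=shot("wrist","w10.png"); to(st,[.468+.001,.2182,.2],-4)
rowmid(i,c,*BLUE,st["eef_pos"][2]-.164,(200,0,440,300))
```

```text
th -0.15 grasp [ 0.4857 -0.271   0.2051] F [-0.3  0.1 -1.2] gap 0.0197 t 18.23
offset mm [ -17.2 -488.6    3.5] twist 3.85
comp [ 298  120   45  180 7542] x range 0.4728 0.5542 yaw 0.0 y@.487 -0.27 y@.56 -0.27
```

play_rows:
  targets:
    - {"fingers":1,"offset":[-1,-30,0],"twist":0}
    - {"fingers":1,"offset":[-2,-70,0],"twist":0}
    - {"fingers":1,"offset":[-4,-110,0],"twist":0}
    - {"fingers":1,"offset":[-5,-150,0],"twist":0}
    - {"fingers":1,"offset":[-7,-190,0],"twist":0}
    - {"fingers":1,"offset":[-8,-230,0],"twist":0}
    - {"fingers":1,"offset":[-10,-270,0],"twist":0}
    - {"fingers":1,"offset":[-11,-310,0],"twist":1}
    - {"fingers":1,"offset":[-12,-350,0],"twist":2}
    - {"fingers":1,"offset":[-13,-390,0],"twist":3}

```text
t: 19.12
eef_pos: [0.4712, 0.1217, 0.3666]
ee_rot: [0.0, 1.0, -0.028, -0.002]
contact_force: [1.5, -0.3, -1.7]
finger_gap: 0.0189
```

play_rows:
  targets:
    - {"fingers":1,"offset":[1,-35,0],"twist":0.9}
    - {"fingers":1,"offset":[2,-65,0],"twist":0.9}
    - {"fingers":1,"offset":[2,-88,0],"twist":0.9}
    - {"fingers":1,"offset":[2,-98,0],"twist":0.9}
    - {"fingers":1,"offset":[2,-98,0],"twist":0.9}
    - {"fingers":1,"offset":[2,-98,0],"twist":0.9}
    - {"fingers":1,"offset":[2,-98,0],"twist":0.9}

```text
t: 19.7
eef_pos: [0.4797, 0.2166, 0.3678]
ee_rot: [0.001, 0.999, -0.036, -0.001]
contact_force: [-0.2, 0.7, -0.4]
finger_gap: 0.0189
```

Run:
```python
from h import *
i,c,st=shot("wrist","w11.png"); to(st,[.469,.2182,.103],-4.1)
h=cv2.cvtColor(i,cv2.COLOR_RGB2HSV)
for v in range(136,164,4):
    s=h[v]; g=[u for u in range(250,400) if s[u,1]<70 and s[u,2]>90]
    b=[u for u in range(270,380) if s[u,1]>150 and 105<s[u,0]<125]
    runs=[]
    for u in g:
        if runs and u-runs[-1][1]<=2: runs[-1][1]=u
        else: runs.append([u,u])
    print(v,runs,"blue",b[0],b[-1])
```

```text
th -4.08 grasp [0.4794 0.2164 0.2008] F [-0.2  0.7 -0.4] gap 0.0189 t 19.7
offset mm [-10.7  -1.   97.8] twist 0.02
136 [[297, 297], [343, 343], [361, 365]] blue 299 341
140 [[297, 297], [343, 343], [361, 365]] blue 299 341
144 [[297, 297], [343, 343], [361, 365]] blue 299 341
148 [[293, 297], [343, 343], [361, 365]] blue 299 342
152 [[291, 297], [343, 346], [360, 365]] blue 299 342
156 [[284, 297], [343, 352], [360, 365]] blue 299 341
160 [[284, 297], [343, 352], [360, 365]] blue 299 341
```

play_rows:
  targets:
    - {"fingers":1,"offset":[-8,-1,25],"twist":0}
    - {"fingers":1,"offset":[-10.5,-1,55],"twist":0}
    - {"fingers":1,"offset":[-10.5,-1,75],"twist":0}
    - {"fingers":1,"offset":[-10.5,-1,87],"twist":0}
    - {"fingers":1,"offset":[-10.5,-1,94],"twist":0}
    - {"fingers":1,"offset":[-10.5,-1,99],"twist":0}
    - {"fingers":1,"offset":[-10.5,-1,102],"twist":0}
    - {"fingers":1,"offset":[-10.5,-1,104],"twist":0}
    - {"fingers":1,"offset":[-10.5,-1,104],"twist":0}

```text
t: 20.5
eef_pos: [0.4702, 0.219, 0.2661]
ee_rot: [0.0, 0.999, -0.035, 0.001]
contact_force: [-1.3, -5.4, 4.0]
finger_gap: 0.0191
```

play_rows:
  targets:
    - {"fingers":1,"offset":[0,0,3],"twist":0}
    - {"fingers":1,"offset":[0,0,6],"twist":0}
    - {"fingers":1,"offset":[0,0,8],"twist":0}
    - {"fingers":1,"offset":[0,0,8],"twist":0}

```text
t: 20.83
eef_pos: [0.4708, 0.2192, 0.2591]
ee_rot: [-0.0, 0.999, -0.035, 0.002]
contact_force: [-1.2, -5.5, 8.0]
finger_gap: 0.0193
```

Run:
```python
from h import *
to(r.read_state(),None)
```

```text
th -4.05 grasp [0.4715 0.2192 0.0921] F [-1.2 -5.5  8. ] gap 0.0193 t 20.83
```

play_rows:
  targets:
    - {"fingers":1,"offset":[0,1,1],"twist":0}
    - {"fingers":1,"offset":[0,1.5,3],"twist":0}
    - {"fingers":1,"offset":[0,1.5,5],"twist":0}
    - {"fingers":1,"offset":[0,1.5,5],"twist":0}

```text
t: 21.17
eef_pos: [0.4711, 0.2183, 0.2547]
ee_rot: [-0.001, 0.999, -0.035, 0.003]
contact_force: [-0.0, -1.5, 7.8]
finger_gap: 0.019
```

play_rows:
  targets:
    - {"fingers":1,"offset":[0,0,2],"twist":0}
    - {"fingers":1,"offset":[0,0,4],"twist":0}
    - {"fingers":1,"offset":[0,0,4],"twist":0}

```text
t: 21.42
eef_pos: [0.471, 0.2183, 0.2504]
ee_rot: [-0.001, 0.999, -0.035, 0.003]
contact_force: [1.0, -0.9, 7.6]
finger_gap: 0.0192
```

play_rows:
  targets:
    - {"fingers":1,"offset":[0,0,3],"twist":0}
    - {"fingers":1,"offset":[0,0,6],"twist":0}
    - {"fingers":1,"offset":[0,0,9],"twist":0}
    - {"fingers":1,"offset":[0,0,10],"twist":0}
    - {"fingers":1,"offset":[0,0,10],"twist":0}

```text
t: 21.83
eef_pos: [0.4711, 0.2183, 0.241]
ee_rot: [-0.001, 0.999, -0.035, 0.003]
contact_force: [-3.3, -2.3, 12.6]
finger_gap: 0.019
```

play_rows:
  targets:
    - {"fingers":1,"offset":[0,0,2],"twist":0}
    - {"fingers":1,"offset":[0,0,4],"twist":0}
    - {"fingers":1,"offset":[0,0,4],"twist":0}

```text
t: 22.08
eef_pos: [0.4711, 0.2183, 0.2371]
ee_rot: [-0.001, 0.999, -0.035, 0.003]
contact_force: [-4.1, -3.1, 16.0]
finger_gap: 0.0186
```

play_rows:
  targets:
    - {"fingers":1,"offset":[0,0,-5],"twist":0}
    - {"fingers":1,"offset":[0,0,-11],"twist":0}
    - {"fingers":1,"offset":[0,0,-16],"twist":0}
    - {"fingers":1,"offset":[0,0,-19],"twist":0}
    - {"fingers":1,"offset":[0,0,-19.5],"twist":0}
    - {"fingers":1,"offset":[0,0,-19.5],"twist":0}

```text
t: 22.58
eef_pos: [0.4709, 0.2183, 0.2552]
ee_rot: [-0.001, 0.999, -0.035, 0.003]
contact_force: [7.4, 0.4, 5.1]
finger_gap: 0.0189
```

play_rows:
  targets:
    - {"fingers":0.7,"offset":[0,0,0],"twist":0}
    - {"fingers":0.5,"offset":[0,0,0],"twist":0}
    - {"fingers":0.5,"offset":[0,0,0],"twist":0}
    - {"fingers":0.5,"offset":[0,0,0],"twist":0}
    - {"fingers":0.5,"offset":[0,0,-15],"twist":0}
    - {"fingers":0.5,"offset":[0,0,-50],"twist":0}
    - {"fingers":0.5,"offset":[0,0,-85],"twist":0}
    - {"fingers":0.5,"offset":[0,0,-110],"twist":0}
    - {"fingers":0.5,"offset":[0,0,-110],"twist":0}
    - {"fingers":0.5,"offset":[0,0,-110],"twist":0}

```text
t: 23.42
eef_pos: [0.4697, 0.2182, 0.3648]
ee_rot: [-0.001, 0.999, -0.035, 0.001]
contact_force: [-0.2, 0.3, -0.3]
finger_gap: 0.0466
```

Run:
```python
from tool import *
i,c,st=shot("wrist","w12.png"); to(st,None)
rowmid(i,c,*BLUE,.094,(260,0,380,300))
k=RED; rowmid(i,c,*RED,.094,(100,0,300,300))
```

```text
th -4.03 grasp [0.4702 0.2184 0.1978] F [-0.2  0.3 -0.3] gap 0.0466 t 23.42
comp [ 307  111   26  185 4290] x range 0.3956 0.5398 yaw -3.99 y@.487 0.2185 y@.56 0.2134
comp [ 195  114   37  165 4054] x range 0.4191 0.5433 yaw -4.46 y@.487 0.2976 y@.56 0.292
```

View pics/w12.png

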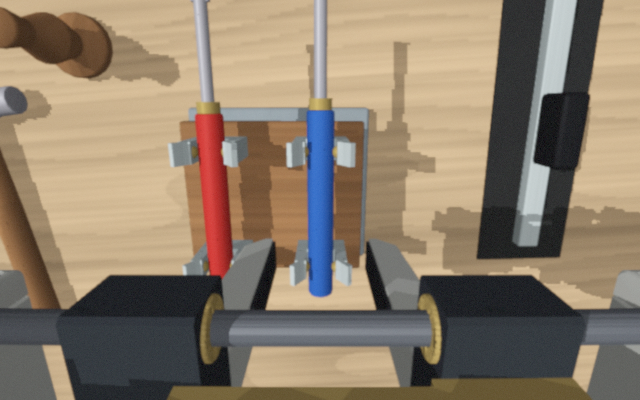

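Both tools are in their rows, with the handles between the prongs at both clips, and the bar is on the mat. I'll withdraw the arm and check the heights from two views.

play_rows:
  targets:
    - {"fingers":0.5,"offset":[0,20,-30],"twist":0}
    - {"fingers":0.5,"offset":[0,60,-60],"twist":0}
    - {"fingers":0.5,"offset":[0,100,-90],"twist":0}
    - {"fingers":0.5,"offset":[0,140,-100],"twist":0}
    - {"fingers":0.5,"offset":[0,180,-100],"twist":0}
    - {"fingers":0.5,"offset":[0,220,-100],"twist":0}
    - {"fingers":0.5,"offset":[0,260,-100],"twist":0}
    - {"fingers":0.5,"offset":[0,300,-100],"twist":0}
    - {"fingers":0.5,"offset":[0,340,-100],"twist":0}
    - {"fingers":0.5,"offset":[0,340,-100],"twist":0}

```text
t: 24.3
eef_pos: [0.4442, -0.1262, 0.4607]
ee_rot: [0.0, 0.999, -0.038, -0.002]
contact_force: [0.7, -0.3, -0.2]
finger_gap: 0.0467
```

Run:
```python
from tool import *
import pickle
V={}
for n in("top","scene"): V[n]=shot(n,n+"9.png")[:2]
def ends(n,rng,box):
    i,c=V[n];k=cv2.inRange(cv2.cvtColor(i,cv2.COLOR_RGB2HSV),*rng);x0,y0,x1,y1=box;m=np.zeros_like(k);m[y0:y1,x0:x1]=k[y0:y1,x0:x1]
    ys,xs=np.nonzero(m);p=np.c_[xs,ys].astype(float);mu=p.mean(0);e=np.linalg.svd(p-mu,full_matrices=False)[2][0];s=(p-mu)@e
    return c,[mu+e*s.min(),mu+e*s.max()],len(p)
def tri(c1,u1,c2,u2):
    o1,d1=ray(c1,u1);o2,d2=ray(c2,u2);A=np.c_[d1[0],-d2[0]];t=np.linalg.lstsq(A,o2-o1,rcond=None)[0]
    a=o1+t[0]*d1[0];b=o2+t[1]*d2[0];return ((a+b)/2).round(4),round(np.linalg.norm(a-b),4)
for nm,rng in(("red",RED),("blue",BLUE)):
    c1,e1,n1=ends("top",rng,(205,160,295,260));c2,e2,n2=ends("scene",rng,(310,190,430,300))
    e1.sort(key=lambda p:p[1]);e2.sort(key=lambda p:p[0])  # blade end first: top row small; scene left
    print(nm,n1,n2,[tri(c1,a,c2,b) for a,b in zip(e1,e2)])
i,c=V["top"];k=cv2.inRange(cv2.cvtColor(i,cv2.COLOR_RGB2HSV),(60,120,50),(85,255,255));k[:,:380]=0;k[:,400:]=0;k[:180]=0;k[245:]=0
ys,xs=np.nonzero(k);print("green",onz(c,np.c_[xs,ys],.045).mean(0))
a=V["top"][0][150:280,180:460,::-1];b=V["scene"][0][100:290,250:450,::-1]
cv2.imwrite("pics/fin.png",np.hstack([cv2.resize(a,None,fx=1.55,fy=1.55)[:200],np.zeros((200,5,3),np.uint8)]) if 0 else np.vstack([cv2.resize(a,(600,279)),cv2.resize(b[95:],(600,285),interpolation=cv2.INTER_CUBIC)]))
```

```text
red 249 213 [(array([0.5454, 0.2936, 0.0952]), np.float64(0.0007)), (array([0.4013, 0.3038, 0.0942]), np.float64(0.0004))]
blue 245 170 [(array([0.5414, 0.2138, 0.0939]), np.float64(0.0002)), (array([0.3988, 0.2238, 0.0918]), np.float64(0.0029))]
green [ 0.42018921 -0.21174926  0.045     ]
```

View pics/fin.png

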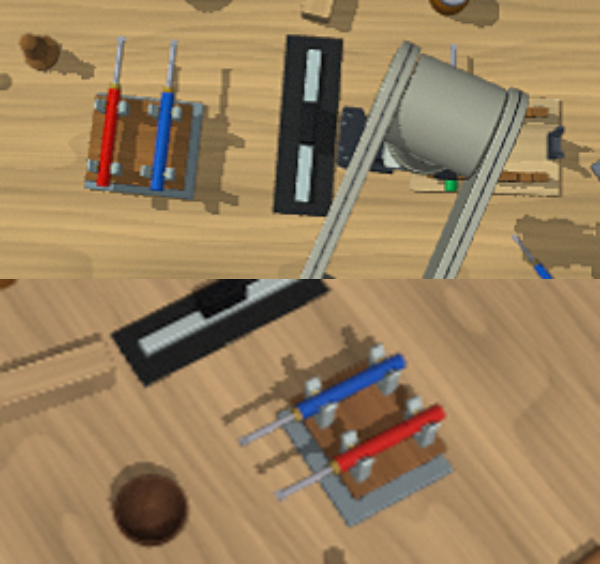

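```bash
python3 -c "
from station import r
print(r.sign_off())"
```

```text
the job is handed in; nothing more can be done
None
```

The job is handed in. The bar lies grip up on the mat, the red tool is in the left clip row and the blue tool in the right, both with blades away from the robot. The last logged time was 24.3 s of the 72 s allowed.

- **Seating:** I pressed red to at least 15 N and blue to about 17 N, without going to the full 19 N. The board sank about 20 mm, well short of its stop. I eased it up before letting go each time.
- **Clip height and level:** The handle ends measured across two views are at z of about 0.092–0.095 m. I take that as the visible upper surface of a handle whose axis is at 0.090 m, so it is a consistency check and not a direct reading of the axis. Each tool is level within about 2 mm over its length, and both yaws match the stand's roughly −4°.
- **Bar:** The last views show it on the mat with the mat visible all round it.
- **Green tool:** The arm hid most of it in the final top view, so its last computed position (x of 0.42 m) is not valid. It was still in its notch in the earlier views, and I saw no contact with it.
- **Bystanders:** I did not measure them at the end, but the arm never went near them.
- **Clip row estimate:** My first estimate of the left row was about 1 mm off to the side. It showed as a 10 N sideways force, and I corrected it during the press.

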